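Drift the riser-pipe foot into line and bolt it down

TASK

The blue foot of the riser pipe has swung aside, so its hole no longer meets the hole in the steel support below. Push the red-handled tapered drift down through both holes until its collar lands on the foot, drawing the holes into line, then take the drift out, leave it standing in the tool rack as it was, and put the yellow-headed bolt down through both holes until it is fully home. Do not push the foot with the gripper itself, do not knock the riser pipe or the pressure gauge beside the hole, and leave the other tools and things where they are.

Things in the scene. Friction and masses are not known exactly. Their poses are not given: they have to be found in the camera images.
- base_hole (a point): Upper mouth centre of the fixed hole: 26 mm across, straight through a 10 mm steel plate, 94 mm above the table, hollow below. z is up; x runs along the 240 x 100 mm support, which is bolted to the table. The riser pipe stands 100 mm from the hole towards -x, the gauge 70 to 92 mm towards +x: best close the fingers along y here.
- foot_hole (a point): Centre of the upper mouth of the hole (26 mm across) in the blue foot: a plate 10 mm thick, 70 mm wide, its top 105 mm above the table, lying 1 mm over the support's plate. It swings level about the riser pipe's axis, 100 mm from the hole.
- foot (a joint): Swing of the blue foot about the riser, rad: 0 with the holes in line, positive when the foot's hole is off towards base_hole's +y (100 mm per rad). Starts 0.10 to 0.14 off (10 to 14 mm), moves from -0.03 to 0.17, held by friction only (about 3.5 N at the hole), no spring: stays where it is left.
- drift_mid (a point): Red-handled drift, 170 mm long, 0.35 kg, upright in a rack hole, point down. Site on its axis 85 mm above the point; z up along it. From the point up: round taper 6 to 24.4 mm across over 60 mm, straight 24.4 mm shank to 84 mm, collar 40 mm across to 90 mm, round red handle 30 mm across to 170 mm.
- drift_tip (a point): The drift's point, on its axis, 85 mm below drift_mid. When the collar rests on the foot the point is 21 mm above the table.
- bolt_mid (a point): Yellow-headed hand bolt, 100 mm long, 0.25 kg, upright in a rack hole. Site on its axis 50 mm above the lower end; z up along it. From the lower end up: plain 20 mm shank to 55 mm (3 mm lead-in from 16 mm), collar 40 mm across to 61 mm, round yellow head 30 mm across to 100 mm. Fully home, the collar lies on the foot and this point is 100 mm above the table.
- rack: Fixed tool rack, 70 x 310 mm, top plate 105 mm above the table with four 26 mm holes in a row along its y, 75 mm apart; origin at the centre of its underside. Each hole holds a tool by its collar; neighbours' handles reach up to 195 mm above the table, so fingers should close along its x.
- slot0 (a point): Centre of the rack's hole 0, on the rack's top face, -112.5 mm along the rack's y.
- slot1 (a point): Centre of the rack's hole 1, on the rack's top face, -37.5 mm along the rack's y.
- slot2 (a point): Centre of the rack's hole 2, on the rack's top face, 37.5 mm along the rack's y.
- slot3 (a point): Centre of the rack's hole 3, on the rack's top face, 112.5 mm along the rack's y.
- riser: Copper riser pipe, 35 mm across with brass collars 42 mm across, top 240 mm above the table; origin on its axis at table height. Not to be knocked.
- gauge: Pressure gauge on a post, 50 mm wide dial, top 207 mm above the table; origin below it at table height. Not to be knocked.
- driver_mid (a point): Nut driver with a blue handle (28 mm), 170 mm long, standing in the rack; half-way up. Leave alone.
- reamer_mid (a point): Reamer with a green handle (28 mm), 145 mm long, standing in the rack; half-way up. Leave alone.
- spray: Spray can, 52 mm across, 150 mm tall, standing between the robot and the work; origin at its foot. Leave alone.
- sealant: White bottle, 66 mm across, 180 mm tall, beyond the work; origin at its foot. Leave alone.
- wrench: Wrench lying on the table near the robot. Leave alone.
- screwdriver: Orange screwdriver lying on the table near the robot. Leave alone.
- tee: Copper pipe tee, 110 mm long, 72 mm tall, lying beyond the work. Leave alone.
- tape: Yellow tape measure, 75 x 40 x 70 mm, beyond the work. Leave alone.
Not all that is in view belongs to the job. There is more than one size of the part that bears drift_mid; the job needs the smaller.

How it is judged:
By the outcome, as a careful person would: the job done as asked, in the order asked, and still so for the second after the job is handed in, with the robot touching nothing.
It also fails if it takes over 72 s, if anything falls off the work surface, if the arm or the gripper's body presses on something with over 40 N, if the wrist force passes 120 N, or if a joint passes its speed limit or range.

ROBOT

A 6-joint arm with a two-finger parallel gripper is mounted at the origin on the work surface. World frame = base frame: x ahead of the robot, y to its left, z up, the work surface at z = 0. Lengths are in m, angles in rad, forces in N, time in s.
With the tool pointing down it reaches from about 0.35 to 1 m from the base axis. Payload 7.1 kg.
Tool frame: the origin (TCP) lies midway between the tips of the shut fingers; the grasp point (between the pads) lies 19 mm behind it; z points along the fingers, y is the line along which they close (so a half turn about z gives the same grasp; the last joint's range is limited). The gripper opens to 85 mm and grips with 20 to 120 N. Pads are 22 mm wide; open, the fingers measure 114 mm over their backs; the gripper's body (76 mm by 85 mm) begins 54 mm behind the grasp point. The pads swing forward as they close: fully open they stand 13 mm farther back than shut.
Start: joints at [1.188, 0.423, 1.63, -0, 1.089, -0.019], TCP at [0.222, 0.584, 0.231] pointing down, gripper open.
Joint ranges: [-3, 3], [-0.9, 2.11], [0.09, 2.58], [-1.31, 4.45], [0.11, 2.69], [-2.54, 2.54]. Speed limits (rad/s): [2.39, 2.39, 3.01, 3.14, 3.14, 3.14].

INTERFACE

Orientations are given as a unit quaternion [w, x, y, z].
In Python, from workcell import r gives the robot as it stands.
- The arm moves only by the tool drive_tool, never from a script. Its argument "commands" is a list of rows, each a list of 2 entries, a list of its own where there are three numbers: the shift along the tool's x, y, z in units of 0.04 m (1.0 is 0.04 m), then the turn about the tool's z in units of 5 degrees (1.0 is 5 degrees). In form: [[[dx, dy, dz], twist], ...]. A call has 1 to 12 rows; each row shifts and turns the commanded pose from where the row before left it, along the tool's axes as they then stand; what a row does not reach is not made up. A row lasts 1/12 s, in which the tool goes at most 41.7 mm and 7.16 degrees, less where a joint would pass 70% of its speed; a pose out of reach is approached as far as the arm can. A call with a number of a shift or a turn outside -1 to 1 is refused whole. A call with a gripper value outside its range is refused whole. "claw" is the opening, from 0 (shut) to 1 (fully open), set as the call begins (left out, the last holds). The fingers move at their own pace and stop on an object; "grip_force" is the grip in N (left out, the last holds). Time passes only in rows, so rows that do not move let the fingers close. It gives the time, the measured TCP pose, the force, the opening and the grip force at its end, in the units of the state.
- r.observe(): the state, without advancing time (a new reading comes with each control period).
- r.camera(name): name is "scene" or "top"; returns a dict with "pixels" (420x560x3 uint8, red, green, blue), "K" (3x3 intrinsics, pixels), "world_from_camera" (4x4, takes a point from camera to world coordinates). Camera axes: x right, y down, z forward; pixel columns grow to the right and rows downward; lengths in m; the calibration is good to about 2 mm. A picture is of the moment at which its call begins. There is no depth.
- r.job_done(): hands the job in; it is judged then, once.
Trained networks look in the newest picture that a camera, given by its name, has taken for a name from the list of things; names that differ only in an ending like _2 or _b are one class to them, and where a whole thing is asked for, a point or a joint stands for the part that bears it (a point fixed in the world has none). Each returns a list of dicts, best first, with "p" (0 to 1); they miss things now and then, are a little off and sometimes report something else, mostly with a low value. They report only what shows in the picture. A call takes as long as a camera call. They do not tell look-alikes from the thing itself.
- r.recognise(camera, target): "at" ([column, row] in pixels, amid what is visible of it).
- r.mark_of(camera, target): "at" ([column, row] in pixels: a listed point, or the origin of a listed thing).
The state is a dict: "t": time; "q": joint angles; "joint_velocities": joint speeds; "joint_efforts": joint torques, N m; "eef_pos": TCP position; "ee_rot": TCP orientation; "ft_force": force on the tool from outside, world axes, zero at the start; "torque": the same for the moment, N m; "grip_width": opening from 0.0 (shut) to 1.0 (fully open); "finger_force": force on a finger pad.
Only numpy, scipy, OpenCV 4.12 (cv2) and the standard library are available. Lean on these libraries where they do the work, as an engineer would, in place of code of your own. Each camera call takes 0.05 s, during which the arm holds its last target. There are 200 camera calls.

## Working session

There is one attempt and no reset: what is moved stays moved. The work goes in short steps, Python scripts to look and compute and a tool call to move; the robot and the scene stay as the last step left them, time stands still between calls to the robot, and variables do not carry over. Pictures are saved under pics/ and viewed, at most 10 in all, crops included, and the job is handed in when it is done.

Besides the shell and the picture viewer there is one more tool, called after "Call:" as name(argument=value, ...), one argument or row to a line, values as JSON. drive_tool: Moves the arm, as the interface text tells. Its arguments: {"type":"object","properties":{"commands":{"type":"array"},"claw":{"type":"number"},"grip_force":{"type":"number"}},"required":["commands"]}

```bash
mkdir -p pics
cat > h.py <<'E'
from workcell import r
import cv2, numpy as np
def snap(n,f=None):
    c=r.camera(n)
    if f: cv2.imwrite('pics/'+f,c['pixels'][:,:,::-1])
    return c
def ray(c,px):
    K,T=np.array(c['K']),np.array(c['world_from_camera'])
    d=T[:3,:3]@np.linalg.inv(K)@np.array([px[0],px[1],1.]); return T[:3,3],d
def atz(c,px,z):
    o,d=ray(c,px); return o+d*(z-o[2])/d[2]
def proj(c,p):
    T=np.linalg.inv(np.array(c['world_from_camera'])); q=np.array(c['K'])@(T[:3,:3]@np.array(p)+T[:3,3]); return q[:2]/q[2]
def tri(rs):
    A=0;b=0
    for o,d in rs:
        d=d/np.linalg.norm(d);P=np.eye(3)-np.outer(d,d);A=A+P;b=b+P@o
    return np.linalg.solve(A,b)
E
python3 - <<'E'
from h import *
np.set_printoptions(precision=4,suppress=True)
Z=dict(base_hole=.094,foot_hole=.105,drift_mid=.106,drift_tip=.021,bolt_mid=.1,slot0=.105,slot1=.105,slot2=.105,slot3=.105,rack=0,riser=0,gauge=0,driver_mid=.11,reamer_mid=.1,spray=0,sealant=0)
C={n:snap(n,n+'0.png') for n in('scene','top')}
for n in C: print(n,C[n]['world_from_camera'][:3,3])
for k,z in Z.items():
    for n in C:
        print(k,n,[(round(m['p'],2),np.round(m['at']).tolist(),atz(C[n],m['at'],z)[:2].round(3).tolist()) for m in r.mark_of(n,k)[:4]])
s=r.observe();print(s['t'],s['ee_rot'],s['eef_pos'],s['ft_force'])
E
```

```text
scene [ 1.1439 -0.9323  0.8189]
top [0.4451 0.0201 0.987 ]
base_hole scene [(0.83, [222.0, 261.0], [0.564, -0.222])]
base_hole top [(0.56, [380.0, 205.0], [0.565, -0.221]), (0.53, [286.0, 277.0], [0.409, -0.023]), (0.25, [229.0, 207.0], [0.553, 0.1])]
foot_hole scene [(0.74, [214.0, 258.0], [0.551, -0.233]), (0.74, [336.0, 158.0], [0.577, 0.331])]
foot_hole top [(0.77, [386.0, 213.0], [0.547, -0.232])]
drift_mid scene [(0.67, [286.0, 210.0], [0.591, 0.01]), (0.66, [292.0, 190.0], [0.557, 0.103])]
drift_mid top [(0.7, [225.0, 209.0], [0.548, 0.107]), (0.63, [282.0, 181.0], [0.609, -0.01])]
drift_tip scene [(0.97, [288.0, 248.0], [0.62, -0.026])]
drift_tip top []
bolt_mid scene [(0.64, [305.0, 178.0], [0.552, 0.186])]
bolt_mid top [(0.84, [190.0, 203.0], [0.559, 0.18])]
slot0 scene [(0.95, [341.0, 159.0], [0.591, 0.333]), (0.7, [305.0, 181.0], [0.562, 0.165])]
slot0 top [(0.95, [158.0, 194.0], [0.576, 0.246]), (0.87, [122.0, 189.0], [0.585, 0.319]), (0.67, [228.0, 206.0], [0.554, 0.1]), (0.65, [410.0, 202.0], [0.573, -0.284])]
slot1 scene [(0.95, [341.0, 159.0], [0.591, 0.333]), (0.7, 
[... 941 characters left out ...]
 scene [(0.48, [247.0, 183.0], [0.327, 0.221]), (0.33, [290.0, 188.0], [0.46, 0.264])]
gauge top [(0.63, [336.0, 218.0], [0.545, -0.142])]
driver_mid scene [(0.84, [321.0, 169.0], [0.572, 0.241])]
driver_mid top [(0.59, [158.0, 194.0], [0.575, 0.244])]
reamer_mid scene [(0.6, [250.0, 185.0], [0.44, 0.076]), (0.59, [334.0, 156.0], [0.563, 0.349])]
reamer_mid top [(0.91, [122.0, 189.0], [0.585, 0.322])]
spray scene [(0.56, [220.0, 232.0], [0.41, -0.033])]
spray top [(0.76, [281.0, 279.0], [0.402, -0.017])]
sealant scene [(0.55, [351.0, 262.0], [0.771, 0.027])]
sealant top [(0.74, [266.0, 124.0], [0.767, 0.026])]
1.7 [0.     0.1809 0.9835 0.    ] [0.2224 0.5841 0.2313] [-0.3782 -0.3309 -0.6078]
```

```bash
ls -la pics
```

```text
total 684
drwxr-xr-x 2 agent agent   4096 Dec  2 22:51 .
drwxr-xr-x 3 agent agent   4096 Dec  2 22:51 ..
-rw-r--r-- 1 agent agent 413111 Dec  2 22:51 scene0.png
-rw-r--r-- 1 agent agent 278078 Dec  2 22:51 top0.png
```

View both.

View pics/scene0.png

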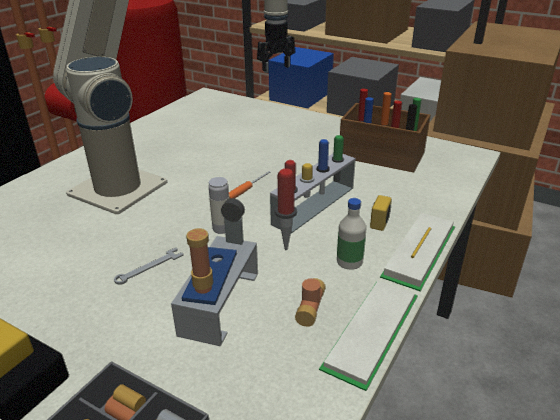

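View pics/top0.png

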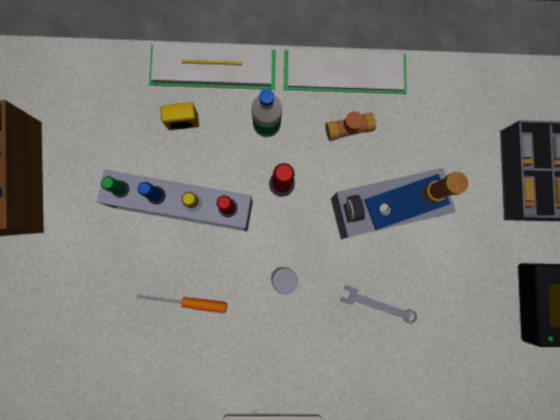

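Run:
```python
import cv2,numpy as np
t=cv2.imread('pics/top0.png')[160:250,325:475]; s=cv2.imread('pics/scene0.png')[225:345,165:275]
a=cv2.resize(t,(780,468),interpolation=cv2.INTER_CUBIC); cv2.imwrite('pics/ct.png',a)
b=cv2.resize(s,(550,600),interpolation=cv2.INTER_CUBIC); cv2.imwrite('pics/cs.png',b)
```

```text
(no output)
```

View pics/ct.png

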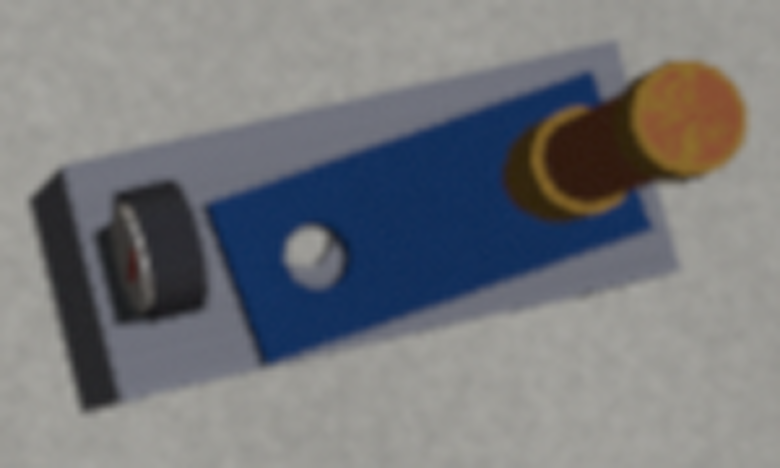

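View pics/cs.png

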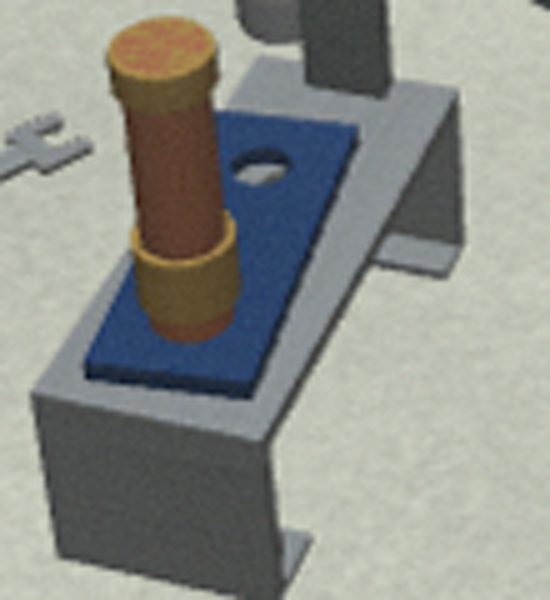

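```bash
cat > m.py <<'E'
from h import *
np.set_printoptions(precision=4,suppress=True)
t=snap('top');s=snap('scene')
T=lambda u,v:(u/5.2+325-.4,v/5.2+160-.4)
S=lambda u,v:(u/5+165-.4,v/5+225-.4)
fh=[ray(t,T(315,256)),ray(s,S(262,166))]
print('foothole',atz(t,T(315,256),.105),atz(s,S(262,166),.105),tri(fh))
print('riser',atz(t,T(690,117),.24),atz(s,S(163,48),.24))
a,b,c,d=[atz(t,T(*p),.094)[:2] for p in((65,165),(617,42),(678,270),(117,402))]
print('sup top',a,b,c,d,np.linalg.norm(a-b),np.linalg.norm(b-c),'ctr',(a+b+c+d)/4)
u=(a+d-b-c);u/=np.linalg.norm(u);print('x_s',u)
e,f,g,h=[atz(s,S(*p),z)[:2] for p,z in(((258,57),.094),((458,92),.094),((267,440),.094),((35,393),.094))]
print('sup scene',e,f,g,h,np.linalg.norm(f-g),np.linalg.norm(g-h),'ctr',(e+f+g+h)/4)
u2=(e+f-g-h);u2/=np.linalg.norm(u2);print(u2)
a,b,c,d=[atz(t,T(*p),.105)[:2] for p in((208,207),(592,73),(650,228),(263,362))]
w=(a+d-b-c);w/=np.linalg.norm(w);print('foot dir',w,'ang',np.arctan2(u[0]*w[1]-u[1]*w[0],u@w),(a+d)/2,(b+c)/2)
# handles
def red(c,lo,box):
    im=c['pixels'].astype(int);R,G,B=[im[...,i] for i in range(3)]
    m={'r':(R>90)&(G<60)&(B<60),'y':(R>110)&(G>90)&(B<60),'b':(B>90)&(R<60)&(G<110),'g':(G>60)&(R<50)&(B<70)}[lo]
    x0,y0,x1,y1=box; ys,xs=np.nonzero(m[y0:y1,x0:x1]); return xs.min()+x0,xs.max()+x0,ys.min()+y0,ys.max()+y0,len(xs)
for n,cam,k,box in(('drift',t,'r',(210,190,240,220)),('bolt',t,'y',(175,185,205,215)),('drift',s,'r',(280,155,297,172)),('bolt',s,'y',(298,160,316,182)),('driver',t,'b',(135,178,165,205)),('reamer',t,'g',(100,172,130,200)),('big',t,'r',(262,155,300,200)),('big',s,'r',(270,166,300,215))):
    print(n,red(cam,k,box))
E
python3 m.py
python3 - <<'E'
import cv2,numpy as np
t=cv2.imread('pics/top0.png')[165:235,95:300]; s=cv2.imread('pics/scene0.png')[130:260,260:365]
b=np.zeros((600,800,3),np.uint8)
a=cv2.resize(t,None,fx=3.9,fy=3.9,interpolation=cv2.INTER_CUBIC);b[:a.shape[0],:a.shape[1]]=a[:,:800]
a=cv2.resize(s,None,fx=2.5,fy=2.5,interpolation=cv2.INTER_CUBIC);b[275:275+a.shape[0],:a.shape[1]]=a
cv2.imwrite('pics/cr.png',b)
E
```

```text
foothole [ 0.5558 -0.2295  0.105 ] [ 0.5568 -0.23    0.105 ] [ 0.5561 -0.2295  0.1044]
riser [ 0.5908 -0.3241  0.24  ] [ 0.592  -0.3235  0.24  ]
sup top [ 0.5925 -0.1292] [ 0.6503 -0.3612] [ 0.5549 -0.3843] [ 0.4956 -0.1507] 0.23909677682861954 0.09819320185500574 ctr [ 0.5733 -0.2564]
x_s [-0.2438  0.9698]
sup scene [ 0.4964 -0.1531] [ 0.5935 -0.1288] [ 0.6528 -0.3573] [ 0.5566 -0.3826] 0.23610731985732872 0.09943221435721035 ctr [ 0.5748 -0.2555]
[-0.2526  0.9676]
foot dir [-0.3454  0.9385] ang 0.10640127451588596 [ 0.5436 -0.1969] [ 0.6025 -0.3569]
drift (np.int64(217), np.int64(230), np.int64(196), np.int64(208), 139)
bolt (np.int64(182), np.int64(194), np.int64(192), np.int64(204), 119)
drift (np.int64(286), np.int64(294), np.int64(161), np.int64(168), 40)
bolt (np.int64(303), np.int64(311), np.int64(165), np.int64(171), 21)
driver (np.int64(138), np.int64(149), np.int64(182), np.int64(193), 119)
reamer (np.int64(102), np.int64(113), np.int64(177), np.int64(188), 118)Traceback (most recent call last):
  File "m.py", line 23, in <module>
    print(n,red(cam,k,box))
            ~~~^^^^^^^^^^^
  File "m.py", line 21, in red
    x0,y0,x1,y1=box; ys,xs=np.nonzero(m[y0:y1,x0:x1]); return xs.min()+x0,xs.max()+x0,ys.min()+y0,ys.max()+y0,len(xs)
                                                              ~~~~~~^^
    return umr_minimum(a, axis, None, out, keepdims, initial, where)
ValueError: zero-size array to reduction operation minimum which has no identity
```

View pics/cr.png

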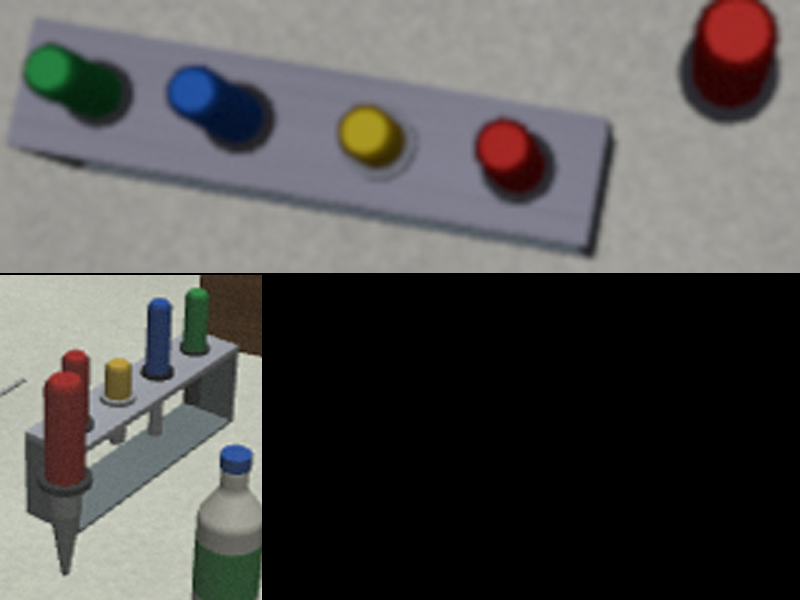

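Run:
```python
from h import *
np.set_printoptions(precision=4,suppress=True)
t=snap('top');s=snap('scene')
T=lambda u,v:(u/3.9+95-.4,v/3.9+165-.4)
S=lambda u,v:(u/2.5+260-.3,(v-275)/2.5+130-.3)
print('drift',atz(t,T(504,146),.191),atz(s,S(76,358),.191))
print('bolt',atz(t,T(367,133),.15),atz(s,S(118,366),.15))
print('big top z guesses',[atz(t,T(737,33),z)[:2] for z in(.2,.24,.28)],tri([ray(t,T(737,33)),ray(s,S(66,381))]), 'tip',atz(s,S(66,574),0.0),tri([ray(t,T(730,68)),ray(s,S(66,480))]))
a,b,c,d=[atz(t,T(*p),.105)[:2] for p in((40,18),(610,118),(588,248),(10,145))]
u=(a+d-b-c);u/=np.linalg.norm(u);C=(a+b+c+d)/4
print(np.linalg.norm(a-b),np.linalg.norm(b-c),'ctr',C,u)
for k in(-.1125,-.0375,.0375,.1125): print(C+k*u)
print('scene corners',[atz(s,S(*p),.105)[:2] for p in((28,433),(238,347),(80,452))])
q=r.observe();print(q['t'],np.degrees(np.arctan2(.1809,.9835))*2)
from scipy.spatial.transform import Rotation as R
w,x,y,z=q['ee_rot'];print(R.from_quat([x,y,z,w]).as_matrix())
```

```text
drift [0.5509 0.1009 0.191 ] [0.5554 0.0952 0.191 ]
bolt [0.5613 0.174  0.15  ] [0.5654 0.1691 0.15  ]
big top z guesses [array([ 0.6073, -0.01  ]), array([ 0.5991, -0.0085]), array([ 0.5908, -0.0069])] [ 0.6027 -0.0084  0.2266] tip [ 0.6037 -0.0086  0.    ] [ 0.605  -0.01    0.1174]
0.3071677608199174 0.07067397503970393 ctr [0.5673 0.2107] [0.1531 0.9882]
[0.5501 0.0995]
[0.5616 0.1736]
[0.5731 0.2477]
[0.5846 0.3218]
scene corners [array([0.5149, 0.0642]), array([0.627 , 0.3561]), array([0.5812, 0.0589])]
1.9 20.844404262988938
[[-0.9345  0.3558 -0.    ]
 [ 0.3558  0.9345 -0.    ]
 [ 0.     -0.     -1.    ]]
```

Call:
drive_tool(
  commands=[
    [[-0.75,-0.52,0],0],
    [[-0.75,-0.52,0],0],
    [[-0.75,-0.52,0],0],
    [[-0.75,-0.52,0],0],
    [[-0.75,-0.52,0],0],
    [[-0.75,-0.52,0],0],
    [[-0.75,-0.52,0],0],
    [[-0.75,-0.52,0],0],
  ],
  claw=1,
)

```text
t: 2.57
eef_pos: [0.3882, 0.3417, 0.2316]
ee_rot: [0.0, 0.181, 0.984, 0.0]
ft_force: [1.1, 0.9, -0.6]
grip_width: 1.006
finger_force: 0.0
```

Call:
drive_tool(
  commands=[
    [[-0.75,-0.52,0],0],
    [[-0.75,-0.52,0],0],
    [[-0.75,-0.52,0],0],
    [[-0.75,-0.52,0],0],
    [[-0.75,-0.52,0],0],
    [[-0.75,-0.52,0],0],
    [[-0.75,-0.52,0],0],
    [[-0.75,-0.52,0],0],
  ],
)

```text
t: 3.23
eef_pos: [0.5534, 0.1006, 0.2315]
ee_rot: [0.0, 0.181, 0.983, 0.0]
ft_force: [0.3, -0.4, 0.1]
grip_width: 0.995
finger_force: 0.0
```

Call:
drive_tool(
  commands=[
    [[0,0,0],1],
    [[0,0,0],1],
    [[0,0,0],1],
    [[0,0,0],1],
    [[0,0,0],1],
    [[0,0,0],1],
    [[0,0,0],1],
    [[0,0,0],1],
  ],
)

```text
t: 3.9
eef_pos: [0.5526, 0.1022, 0.2314]
ee_rot: [0.0, 0.508, 0.861, 0.0]
ft_force: [-0.8, 0.5, -0.1]
grip_width: 0.996
finger_force: 0.0
```

Call:
drive_tool(
  commands=[
    [[0,0,0],1],
    [[0,0,0],1],
    [[0,0,0],1],
    [[0,0,0],1],
    [[0,0,0],1],
    [[0,0,0],1],
    [[0,0,0],1],
    [[0,0,0],0.6],
    [[0,0,0],0],
  ],
)

```text
t: 4.65
eef_pos: [0.5526, 0.1023, 0.2314]
ee_rot: [0.0, 0.76, 0.65, 0.0]
ft_force: [-0.1, 0.1, -0.3]
grip_width: 1.003
finger_force: 0.0
```

Call:
drive_tool(
  commands=[
    [[-0.05,-0.03,0.5],0],
    [[0,0,0.5],0],
    [[0,0,0.5],0],
    [[0,0,0.4],0],
    [[0,0,0.26],0],
    [[0,0,0],0],
    [[0,0,0],0],
  ],
)

```text
t: 5.23
eef_pos: [0.551, 0.1005, 0.1448]
ee_rot: [-0.0, 0.759, 0.651, -0.0]
ft_force: [0.2, -0.5, 0.5]
grip_width: 0.997
finger_force: 0.0
```

Call:
drive_tool(
  commands=[
    [[0,0,0],0],
    [[0,0,0],0],
    [[0,0,0],0],
    [[0,0,0],0],
    [[0,0,0],0],
    [[0,0,0],0],
    [[0,0,0],0],
    [[0,0,0],0],
    [[0,0,0],0],
    [[0,0,0],0],
  ],
  claw=0,
  grip_force=80,
)

```text
t: 6.07
eef_pos: [0.5517, 0.1005, 0.1457]
ee_rot: [0.0, 0.759, 0.651, 0.001]
ft_force: [0.3, -0.4, 5.7]
grip_width: 0.328
finger_force: 78.6
```

Call:
drive_tool(
  commands=[
    [[0,0,-0.2],0],
    [[0,0,-0.4],0],
    [[0,0,-0.6],0],
    [[0,0,-0.8],0],
    [[0,0,-0.8],0],
    [[0,0,-0.8],0],
    [[0,0,-0.8],0],
    [[0,0,-0.8],0],
    [[0,0,-0.6],0],
    [[0,0,-0.4],0],
    [[0,0,0],0],
  ],
)

```text
t: 6.98
eef_pos: [0.5521, 0.1007, 0.3969]
ee_rot: [0.002, 0.76, 0.65, 0.003]
ft_force: [0.2, -0.0, -2.8]
grip_width: 0.326
finger_force: 80.1
```

Call:
drive_tool(
  commands=[
    [[-0.4,0.08,0],0],
    [[-0.8,0.15,0],0],
    [[-0.8,0.15,0],0],
    [[-0.8,0.16,0],0],
    [[-0.8,0.16,0],0],
    [[-0.8,0.16,0],0],
    [[-0.8,0.16,0],0],
    [[-0.8,0.16,0],0],
    [[-0.8,0.16,0],0],
    [[-0.8,0.16,0],0],
    [[-0.45,0.07,0],0],
    [[0,0,0],0],
  ],
)

```text
t: 7.98
eef_pos: [0.5624, -0.2307, 0.3905]
ee_rot: [-0.001, 0.761, 0.649, -0.001]
ft_force: [-0.7, -0.4, -2.7]
grip_width: 0.334
finger_force: 79.9
```

Call:
drive_tool(
  commands=[
    [[0,0,0],-0.8],
    [[0,0,0],-0.8],
    [[0,0,0],-0.8],
    [[0,0,0],-0.8],
    [[0,0,0],-0.8],
    [[0,0,0],-0.64],
    [[0,0,0.6],0],
    [[0,0,0.8],0],
    [[0,0,0.8],0],
    [[0,0,0.6],0],
    [[0,0,0],0],
    [[0,0,0],0],
  ],
)

```text
t: 8.98
eef_pos: [0.5623, -0.2263, 0.279]
ee_rot: [-0.002, 0.613, 0.79, -0.001]
ft_force: [0.5, -0.0, -2.4]
grip_width: 0.327
finger_force: 79.9
```

Run:
```python
from h import *
np.set_printoptions(precision=4,suppress=True)
C={n:snap(n,n+'1.png') for n in('scene','top')}
for n in C: print(n,[(round(m['p'],2),np.round(m['at'],1)) for m in r.mark_of(n,'drift_tip')], [(round(m['p'],2),np.round(m['at'],1)) for m in r.mark_of(n,'drift_mid')])
q=r.observe();p=np.array(q['eef_pos']);print(p,q['ee_rot'],q['ft_force'])
s=C['scene']
print('pred tip px',proj(s,p-[0,0,.1245]),'base hole px',proj(s,[.5666,-.2269,.105]))
a=C['scene']['pixels'][195:285,160:280,::-1]; cv2.imwrite('pics/c1.png',cv2.resize(a,None,fx=6,fy=6,interpolation=cv2.INTER_CUBIC))
```

```text
scene [(0.64, array([217.2, 239.5])), (0.62, array([274.2, 237.6])), (0.16, array([335.9, 159.4]))] [(0.76, array([216.4, 204.3])), (0.73, array([221.6, 263.7])), (0.68, array([229.5, 236.4]))]
top [(0.76, array([285.9, 201.6])), (0.62, array([390.3, 203. ]))] [(0.93, array([399. , 195.8]))]
[ 0.5643 -0.2276  0.2827] [0.0014 0.6132 0.7899 0.0004] [ 0.4298  0.0038 -2.1508]
pred tip px [218.6664 238.7753] base hole px [221.438  258.4418]
```

View pics/c1.png

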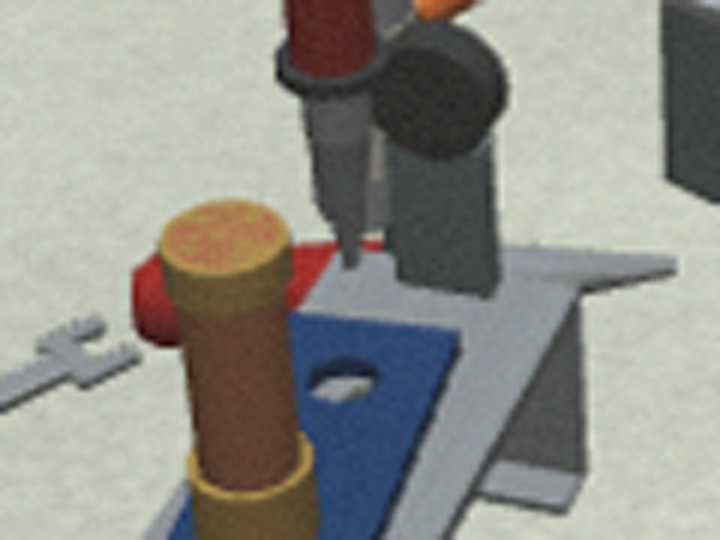

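View pics/scene1.png

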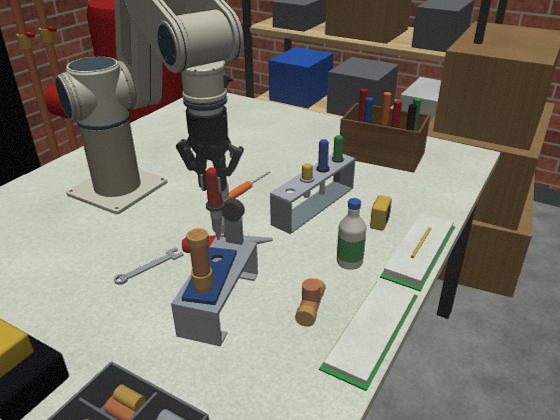

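Run:
```python
from h import *
s=snap('scene');t=snap('top')
print('redend',atz(s,(184,245),.02),'tip',atz(s,(272,240),.005))
for n in('spray','drift_mid','wrench'):
  for c,k in((t,'top'),(s,'scene')): print(n,k,[(round(m['p'],2),np.round(m['at']).tolist(),atz(c,m['at'],0.02)[:2].round(3)) for m in r.mark_of(k,n)])
```

```text
redend [ 0.38270321 -0.14628324  0.02      ] tip [0.55467138 0.00178115 0.005     ]
spray top [(0.71, [283.0, 278.0], array([ 0.405, -0.02 ]))]
spray scene [(0.71, [221.0, 227.0], array([ 0.417, -0.035])), (0.53, [335.0, 156.0], array([0.501, 0.493]))]
drift_mid top [(0.91, [405.0, 196.0], array([ 0.597, -0.3  ])), (0.58, [314.0, 244.0], array([ 0.482, -0.09 ]))]
drift_mid scene [(0.62, [227.0, 239.0], array([ 0.461, -0.069]))]
wrench top [(0.94, [379.0, 306.0], array([ 0.346, -0.238])), (0.49, [122.0, 191.0], array([0.594, 0.349]))]
wrench scene [(0.91, [150.0, 267.0], array([ 0.37 , -0.257])), (0.71, [321.0, 167.0], array([0.494, 0.403]))]
```

View pics/top1.png

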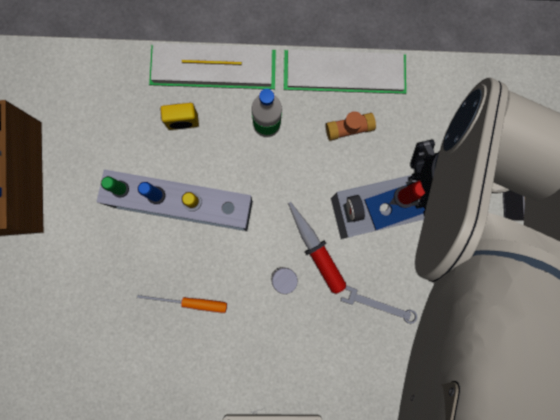

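Run:
```python
from h import *
np.set_printoptions(precision=4,suppress=True)
s=snap('scene','scene2.png');t=snap('top')
p=np.array(r.observe()['eef_pos']);z=p[2]-.1245
print(p,'tip top',[atz(t,m['at'],z) for m in r.mark_of('top','drift_tip')],'mid top',[atz(t,m['at'],z+.085) for m in r.mark_of('top','drift_mid')])
print('tip scene',atz(s,(217.8,238.8),z),[atz(s,m['at'],z) for m in r.mark_of('scene','drift_tip')],'mid',[atz(s,m['at'],z+.085) for m in r.mark_of('scene','drift_mid')])
# shank edges along rows in scene
im=s['pixels'].astype(int)
for row in(214,218): print(row,im[row,205:232].tolist())
print(proj(s,p-[0,0,.1245-.085]),proj(s,p-[0,0,.1245-.06]))
```

```text
[ 0.5636 -0.2274  0.2809] tip top [array([ 0.556 , -0.23  ,  0.1564]), array([ 0.5537, -0.2098,  0.1564]), array([ 0.5633, -0.0152,  0.1564]), array([0.574 , 0.3023, 0.1564])] mid top [array([ 0.5592, -0.2227,  0.2414]), array([ 0.4748, -0.0613,  0.2414])]
tip scene [ 0.5612 -0.2267  0.1564] [array([ 0.6611, -0.1688,  0.1564]), array([0.6088, 0.2507, 0.1564]), array([ 0.5651, -0.2394,  0.1564])] mid [array([ 0.5605, -0.2298,  0.2414]), array([ 0.6591, -0.319 ,  0.2414])]
214 [[198, 201, 186], [196, 199, 184], [191, 195, 180], [198, 202, 187], [192, 194, 183], [147, 149, 141], [65, 66, 62], [74, 73, 73], [79, 79, 79], [80, 81, 82], [81, 82, 82], [85, 86, 85], [85, 88, 87], [78, 81, 80], [80, 80, 77], [81, 84, 81], [76, 79, 74], [50, 51, 48], [44, 44, 45], [48, 48, 46], [53, 51, 52], [44, 44, 44], [41, 40, 41], [40, 42, 41], [46, 45, 45], [48, 48, 44], [48, 49, 46]]
218 [[197, 198, 185], [196, 199, 184], [199, 203, 188], [199, 203, 189], [203, 206, 191], [189, 191, 177], [119, 122, 115], [66, 67, 66], [74, 77, 74], [81, 82, 80], [87, 85, 84], [85, 84, 84], [84, 86, 84], [79, 80, 79], [76, 77, 76], [72, 73, 71], [70, 72, 67], [108, 110, 101], [110, 109, 100], [63, 66, 66], [46, 47, 47], [48, 45, 50], [46, 44, 43], [40, 44, 38], [50, 51, 47], [42, 47, 45], [43, 45, 43]]
[215.5006 205.9365] [216.4087 216.0382]
```

Call:
drive_tool(
  commands=[
    [[0,-0.05,0.3],0],
    [[0,0,0.4],0],
    [[0,0,0.3],0],
    [[0,0,0.2],0],
    [[0,0,0.2],0],
    [[0,0,0.2],0],
    [[0,0,0.2],0],
    [[0,0,0.1],0],
    [[0,0,0],0],
    [[0,0,0],0],
  ],
)

```text
t: 10.82
eef_pos: [0.5617, -0.2279, 0.2049]
ee_rot: [-0.0, 0.613, 0.79, -0.0]
ft_force: [0.2, 0.0, -3.0]
grip_width: 0.329
finger_force: 80.0
```

Call:
drive_tool(
  commands=[
    [[0,0.03,0.05],0],
    [[0,0.03,0.05],0],
    [[0,0.03,0.05],0],
    [[0,0.03,0.05],0],
    [[0,0,0.1],0],
    [[0,0,0.1],0],
    [[0,0,0],0],
    [[0,0,0],0],
  ],
)

```text
t: 11.48
eef_pos: [0.566, -0.2266, 0.1882]
ee_rot: [-0.0, 0.613, 0.79, -0.0]
ft_force: [-1.4, -1.1, -3.0]
grip_width: 0.333
finger_force: 80.0
```

Call:
drive_tool(
  commands=[
    [[0,0,0.08],0],
    [[0,0,0.08],0],
    [[0,0,0.08],0],
    [[0,0,0.08],0],
    [[0,0,0.08],0],
    [[0,0,0],0],
    [[0,0,0],0],
  ],
)

```text
t: 12.07
eef_pos: [0.5662, -0.2267, 0.1724]
ee_rot: [-0.0, 0.613, 0.79, -0.0]
ft_force: [-2.2, -3.2, -4.3]
grip_width: 0.332
finger_force: 79.9
```

Call:
drive_tool(
  commands=[
    [[-0.025,0,0.05],0],
    [[0,0,0.05],0],
    [[0,0,0.05],0],
    [[0,0,0],0],
    [[0,0,0],0],
  ],
)

```text
t: 12.48
eef_pos: [0.5664, -0.2275, 0.1665]
ee_rot: [-0.0, 0.613, 0.79, -0.0]
ft_force: [-0.8, -2.9, -4.4]
grip_width: 0.331
finger_force: 80.0
```

Call:
drive_tool(
  commands=[
    [[-0.02,0,0.05],0],
    [[0,0,0.05],0],
    [[0,0,0.05],0],
    [[0,0,0],0],
    [[0,0,0],0],
  ],
)

```text
t: 12.9
eef_pos: [0.5668, -0.2281, 0.1606]
ee_rot: [-0.0, 0.613, 0.79, 0.0]
ft_force: [-0.6, -0.7, -6.1]
grip_width: 0.333
finger_force: 79.8
```

Call:
drive_tool(
  commands=[
    [[0,0,0.06],0],
    [[0,0,0.06],0],
    [[0,0,0.06],0],
    [[0,0,0.06],0],
    [[0,0,0],0],
    [[0,0,0],0],
  ],
)

```text
t: 13.4
eef_pos: [0.5671, -0.2283, 0.151]
ee_rot: [0.0, 0.613, 0.79, 0.0]
ft_force: [1.8, -0.7, -5.1]
grip_width: 0.329
finger_force: 79.8
```

Call:
drive_tool(
  commands=[
    [[0,0.01,0.05],0],
    [[0,0,0.05],0],
    [[0,0,0.03],0],
    [[0,0,0.02],0],
    [[0,0,0],0],
    [[0,0,0],0],
  ],
)

```text
t: 13.9
eef_pos: [0.5674, -0.2283, 0.1457]
ee_rot: [0.0, 0.613, 0.79, 0.0]
ft_force: [-0.1, 0.4, 3.6]
grip_width: 0.332
finger_force: 80.5
```

Call:
drive_tool(
  commands=[
    [[0,0,0.02],0],
    [[0,0,0],0],
    [[0,0,0],0],
    [[0,0,0],0],
  ],
)

```text
t: 14.23
eef_pos: [0.5674, -0.2283, 0.1457]
ee_rot: [0.0, 0.613, 0.79, 0.0]
ft_force: [-2.1, 1.7, 10.2]
grip_width: 0.331
finger_force: 81.3
```

Call:
drive_tool(
  commands=[
    [[0,0,-0.15],0],
    [[0,0,-0.25],0],
    [[0,0,-0.3],0],
    [[0,0,-0.4],0],
    [[0,0,-0.5],0],
    [[0,0,-0.6],0],
    [[0,0,-0.8],0],
    [[0,0,-0.9],0],
    [[0,0,-0.9],0],
    [[0,0,-0.9],0],
    [[0,0,-0.5],0],
    [[0,0,0],0],
  ],
)

```text
t: 15.23
eef_pos: [0.5686, -0.2291, 0.3994]
ee_rot: [0.005, 0.613, 0.79, 0.001]
ft_force: [-0.3, -0.4, -2.4]
grip_width: 0.332
finger_force: 80.2
```

Call:
drive_tool(
  commands=[
    [[0,0,0],0.8],
    [[0,0,0],0.8],
    [[0,0,0],0.8],
    [[0,0,0],0.8],
    [[0,0,0],0.8],
    [[0,0,0],0.64],
    [[0,0,0],0],
    [[0,0,0],0],
  ],
)

```text
t: 15.9
eef_pos: [0.5664, -0.2281, 0.3915]
ee_rot: [-0.001, 0.759, 0.651, -0.001]
ft_force: [-0.4, -0.2, -3.3]
grip_width: 0.33
finger_force: 80.0
```

Call:
drive_tool(
  commands=[
    [[0.4,-0.08,0],0],
    [[0.8,-0.16,0],0],
    [[0.8,-0.16,0],0],
    [[0.8,-0.16,0],0],
    [[0.8,-0.16,0],0],
    [[0.8,-0.16,0],0],
    [[0.8,-0.16,0],0],
    [[0.8,-0.16,0],0],
    [[0.8,-0.16,0],0],
    [[0.8,-0.16,0],0],
    [[0.47,-0.11,0],0],
    [[0,0,0],0],
  ],
)

```text
t: 16.9
eef_pos: [0.5513, 0.1047, 0.3922]
ee_rot: [-0.001, 0.758, 0.653, 0.0]
ft_force: [-0.3, -0.3, -2.6]
grip_width: 0.33
finger_force: 80.0
```

Call:
drive_tool(
  commands=[
    [[0,0,0.5],0],
    [[0,0,0.8],0],
    [[0,0,0.8],0],
    [[0,0,0.6],0],
    [[0,0,0.3],0],
    [[0,0,0],0],
    [[0,0,0],0],
    [[0,0,0],0],
  ],
)

```text
t: 17.57
eef_pos: [0.5534, 0.1008, 0.2743]
ee_rot: [0.001, 0.759, 0.651, 0.001]
ft_force: [-0.1, -0.5, -2.6]
grip_width: 0.333
finger_force: 79.9
```

Call:
drive_tool(
  commands=[
    [[0,-0.03,0.3],0],
    [[0,0,0.5],0],
    [[0,0,0.5],0],
    [[0,0,0.5],0],
    [[0,0,0.4],0],
    [[0,0,0.1],0],
    [[0,0,0],0],
    [[0,0,0],0],
  ],
)

```text
t: 18.23
eef_pos: [0.5524, 0.101, 0.1821]
ee_rot: [0.001, 0.76, 0.651, 0.001]
ft_force: [-0.1, 0.0, -2.7]
grip_width: 0.336
finger_force: 79.9
```

Call:
drive_tool(
  commands=[
    [[0,0,0.15],0],
    [[0,0,0.15],0],
    [[0,0,0.15],0],
    [[0,0,0.15],0],
    [[0,0,0.1],0],
    [[0,0,0],0],
    [[0,0,0],0],
  ],
)

```text
t: 18.82
eef_pos: [0.551, 0.1009, 0.1521]
ee_rot: [-0.0, 0.76, 0.65, -0.0]
ft_force: [0.7, 0.4, -2.9]
grip_width: 0.331
finger_force: 80.0
```

Call:
drive_tool(
  commands=[
    [[0,0,0.08],0],
    [[0,0,0.05],0],
    [[0,0,0.03],0],
    [[0,0,0.02],0],
    [[0,0,0],0],
    [[0,0,0],0],
  ],
)

```text
t: 19.32
eef_pos: [0.5511, 0.1009, 0.1458]
ee_rot: [0.0, 0.76, 0.65, 0.0]
ft_force: [-1.7, -0.8, 4.4]
grip_width: 0.333
finger_force: 80.4
```

Call:
drive_tool(
  commands=[
    [[0,0,0],0],
    [[0,0,0],0],
    [[0,0,0],0],
    [[0,0,0],0],
    [[0,0,0],0],
    [[0,0,0],0],
    [[0,0,0],0],
    [[0,0,0],0],
  ],
  claw=1,
)

```text
t: 19.98
eef_pos: [0.5512, 0.1009, 0.1453]
ee_rot: [0.0, 0.76, 0.65, 0.0]
ft_force: [-0.6, -0.6, -0.9]
grip_width: 1.002
finger_force: 0.0
```

Call:
drive_tool(
  commands=[
    [[0,0,-0.3],0],
    [[0,0,-0.6],0],
    [[0,0,-0.7],0],
    [[0,0,-0.6],0],
    [[0,0,-0.2],0],
    [[0.5,0,0],0],
    [[0.6,0,0],0],
    [[0.5,0,0],0],
    [[0.28,0,0],0],
    [[0,0,0],0],
    [[0,0,0],0],
  ],
)

```text
t: 20.9
eef_pos: [0.5624, 0.1751, 0.241]
ee_rot: [0.0, 0.759, 0.651, -0.0]
ft_force: [0.1, 0.3, -0.1]
grip_width: 1.002
finger_force: 0.0
```

Run:
```python
from h import *
np.set_printoptions(precision=4,suppress=True)
C={n:snap(n,n+'3.png') for n in('scene','top')}
for n,z in(('bolt_mid',.1),('foot_hole',.105),('base_hole',.094),('drift_mid',.106)):
  for k in C: print(n,k,[(round(m['p'],2),atz(C[k],m['at'],z)[:2].round(4).tolist()) for m in r.mark_of(k,n)])
print(r.observe()['eef_pos'],r.observe()['t'])
a=C['scene']['pixels'][130:290,170:370,::-1]; cv2.imwrite('pics/c3.png',cv2.resize(a,None,fx=3.75,fy=3.75,interpolation=cv2.INTER_CUBIC))
```

```text
bolt_mid scene [(0.53, [0.5619, 0.1859]), (0.4, [0.5727, 0.3485])]
bolt_mid top [(0.45, [0.5602, 0.1779]), (0.33, [0.5312, -0.1335])]
foot_hole scene [(0.98, [0.5691, -0.2326])]
foot_hole top [(0.62, [0.5607, -0.2264])]
base_hole scene [(0.82, [0.5726, -0.2369])]
base_hole top [(0.75, [0.5608, -0.2256])]
drift_mid scene [(0.59, [0.5619, 0.096]), (0.58, [0.5418, -0.1734]), (0.41, [0.5693, 0.1736])]
drift_mid top [(0.94, [0.4714, -0.0811])]
[0.5628 0.1749 0.2414] 21.4
```

View pics/c3.png

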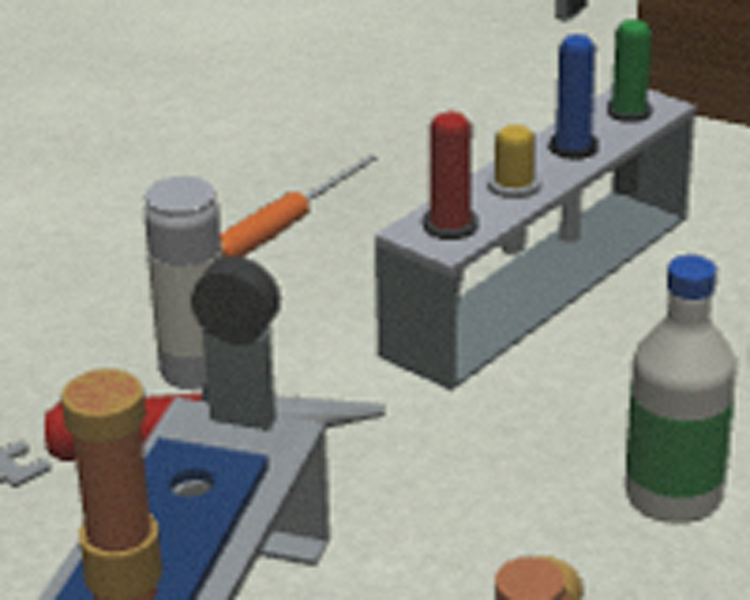

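Call:
drive_tool(
  commands=[
    [[0,0,0.5],0],
    [[0,0,0.7],0],
    [[0,0,0.7],0],
    [[0,0,0.6],0],
    [[0,0,0.3],0],
    [[0,0,0.18],0],
    [[0,0,0],0],
    [[0,0,0],0],
  ],
)

```text
t: 22.07
eef_pos: [0.5633, 0.1753, 0.1228]
ee_rot: [0.0, 0.76, 0.65, 0.0]
ft_force: [0.1, -0.1, -0.2]
grip_width: 0.999
finger_force: 0.0
```

Call:
drive_tool(
  commands=[
    [[0,0,0],0],
    [[0,0,0],0],
    [[0,0,0],0],
    [[0,0,0],0],
    [[0,0,0],0],
    [[0,0,0],0],
    [[0,0,0],0],
    [[0,0,0],0],
    [[0,0,0],0],
    [[0,0,0],0],
  ],
  claw=0,
)

```text
t: 22.9
eef_pos: [0.5633, 0.1753, 0.1231]
ee_rot: [0.0, 0.76, 0.65, 0.001]
ft_force: [-1.0, -0.5, 5.5]
grip_width: 0.318
finger_force: 78.8
```

Call:
drive_tool(
  commands=[
    [[0,0,-0.2],0],
    [[0,0,-0.5],0],
    [[0,0,-0.8],0],
    [[0,0,-0.9],0],
    [[0,0,-0.9],0],
    [[0,0,-0.9],0],
    [[0,0,-0.8],0],
    [[0,0,-0.5],0],
    [[0,0,0],0],
  ],
)

```text
t: 23.65
eef_pos: [0.5646, 0.1758, 0.3477]
ee_rot: [0.002, 0.759, 0.65, 0.004]
ft_force: [0.6, -0.0, -2.5]
grip_width: 0.321
finger_force: 79.9
```

Call:
drive_tool(
  commands=[
    [[-0.45,0.07,0],0],
    [[-0.8,0.13,0],0],
    [[-0.9,0.15,0],0],
    [[-0.9,0.15,0],0],
    [[-0.9,0.15,0],0],
    [[-0.9,0.15,0],0],
    [[-0.9,0.15,0],0],
    [[-0.9,0.15,0],0],
    [[-0.9,0.15,0],0],
    [[-0.9,0.15,0],0],
    [[-0.8,0.13,0],0],
    [[-0.7,0.11,0],0],
  ],
)

```text
t: 24.65
eef_pos: [0.565, -0.2301, 0.34]
ee_rot: [-0.001, 0.76, 0.65, -0.001]
ft_force: [0.5, 0.2, -3.6]
grip_width: 0.323
finger_force: 79.7
```

Call:
drive_tool(
  commands=[
    [[0,0,0],-0.8],
    [[0,0,0],-0.8],
    [[0,0,0],-0.8],
    [[0,0,0],-0.8],
    [[0,0,0],-0.8],
    [[0,0,0],-0.64],
    [[0,0,0.6],0],
    [[0,0,0.8],0],
    [[0,0,0.6],0],
    [[0,0,0.3],0],
    [[0,0,0],0],
    [[0,0,0],0],
  ],
)

```text
t: 25.65
eef_pos: [0.566, -0.228, 0.2494]
ee_rot: [-0.001, 0.613, 0.79, -0.0]
ft_force: [0.9, 0.5, -1.7]
grip_width: 0.322
finger_force: 79.7
```

Run:
```python
from h import *
np.set_printoptions(precision=4,suppress=True)
s=snap('scene')
q=r.observe();p=np.array(q['eef_pos']);print(q['t'],p,q['ee_rot'],q['ft_force'])
print([(round(m['p'],2),np.round(m['at'],1)) for m in r.mark_of('scene','bolt_mid')])
print('axis px pred bottom/mid', proj(s,p-[0,0,.0731]),proj(s,p-[0,0,.0231]),'hole',proj(s,[.5674,-.2283,.105]))
im=cv2.cvtColor(s['pixels'],cv2.COLOR_RGB2GRAY).astype(int)
r0=int(proj(s,p-[0,0,.0481])[1]);
for row in(r0,r0+4): print(row,list(zip(range(203,235),im[row,203:235])))
a=s['pixels'][180:280,165:275,::-1]; cv2.imwrite('pics/c4.png',cv2.resize(a,None,fx=5.5,fy=5.5,interpolation=cv2.INTER_CUBIC))
```

```text
25.7 [ 0.5668 -0.2284  0.2508] [0.0003 0.6132 0.7899 0.0001] [ 1.1486 -0.0304 -1.9575]
[(0.62, array([215.4, 212.4]))]
axis px pred bottom/mid [218.7376 231.8789] [216.9895 212.1782] hole [221.3551 258.9002]
222 [(203, np.int64(193)), (204, np.int64(198)), (205, np.int64(198)), (206, np.int64(197)), (207, np.int64(194)), (208, np.int64(195)), (209, np.int64(196)), (210, np.int64(204)), (211, np.int64(184)), (212, np.int64(70)), (213, np.int64(68)), (214, np.int64(78)), (215, np.int64(82)), (216, np.int64(80)), (217, np.int64(82)), (218, np.int64(82)), (219, np.int64(85)), (220, np.int64(73)), (221, np.int64(75)), (222, np.int64(100)), (223, np.int64(112)), (224, np.int64(76)), (225, np.int64(70)), (226, np.int64(71)), (227, np.int64(71)), (228, np.int64(72)), (229, np.int64(69)), (230, np.int64(65)), (231, np.int64(69)), (232, np.int64(69)), (233, np.int64(70)), (234, np.int64(69))]
226 [(203, np.int64(195)), (204, np.int64(197)), (205, np.int64(196)), (206, np.int64(199)), (207, np.int64(199)), (208, np.int64(198)), (209, np.int64(199)), (210, np.int64(198)), (211, np.int64(187)), (212, np.int64(117)), (213, np.int64(66)), (214, np.int64(73)), (215, np.int64(75)), (216, np.int64(77)), (217, np.int64(80)), (218, np.int64(81)), (219, np.int64(81)), (220, np.int64(79)), (221, np.int64(71)), (222, np.int64(75)), (223, np.int64(92)), (224, np.int64(86)), (225, np.int64(70)), (226, np.int64(74)), (227, np.int64(65)), (228, np.int64(72)), (229, np.int64(67)), (230, np.int64(71)), (231, np.int64(74)), (232, np.int64(68)), (233, np.int64(70)), (234, np.int64(70))]
```

View pics/c4.png

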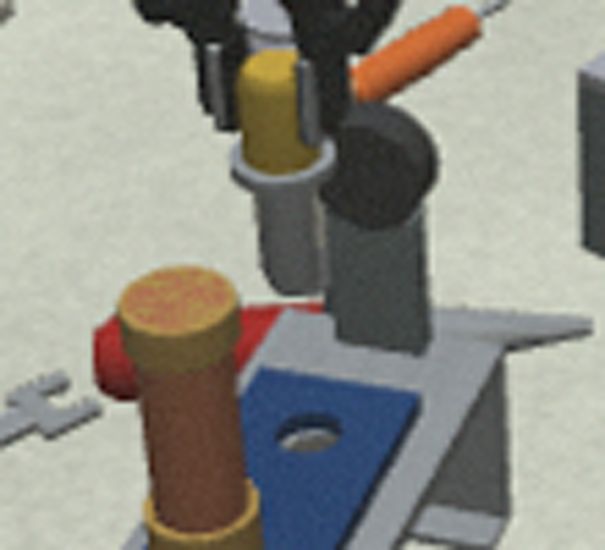

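Call:
drive_tool(
  commands=[
    [[0.06,0.01,0.3],0],
    [[0,0,0.5],0],
    [[0,0,0.4],0],
    [[0,0,0.3],0],
    [[0,0,0.2],0],
    [[0,0,0.1],0],
    [[0,0,0],0],
    [[0,0,0],0],
  ],
)

```text
t: 26.42
eef_pos: [0.5666, -0.2259, 0.1786]
ee_rot: [0.0, 0.613, 0.79, 0.0]
ft_force: [0.4, 0.2, -3.3]
grip_width: 0.32
finger_force: 79.7
```

Call:
drive_tool(
  commands=[
    [[0,0,0.05],0],
    [[0,0,0.06],0],
    [[0,0,0.06],0],
    [[0,0,0.06],0],
    [[0,0,0],0],
    [[0,0,0],0],
  ],
)

```text
t: 26.92
eef_pos: [0.566, -0.2257, 0.1687]
ee_rot: [-0.0, 0.613, 0.79, -0.0]
ft_force: [-0.1, 0.1, -3.6]
grip_width: 0.325
finger_force: 79.7
```

Inside the foot hole, no contact. Continue past the base plate.

Call:
drive_tool(
  commands=[
    [[0,0.01,0.06],0],
    [[0,0.01,0.06],0],
    [[0,0,0.06],0],
    [[0,0,0.1],0],
    [[0,0,0.1],0],
    [[0,0,0.1],0],
    [[0,0,0.1],0],
    [[0,0,0],0],
    [[0,0,0],0],
  ],
)

```text
t: 27.67
eef_pos: [0.5667, -0.2255, 0.1453]
ee_rot: [-0.0, 0.613, 0.79, -0.0]
ft_force: [-0.6, -0.5, -2.0]
grip_width: 0.324
finger_force: 79.7
```

Call:
drive_tool(
  commands=[
    [[0,0,0.1],0],
    [[0,0,0.1],0],
    [[0,0,0.1],0],
    [[0,0,0.1],0],
    [[0,0,0.07],0],
    [[0,0,0.04],0],
    [[0,0,0.03],0],
    [[0,0,0.02],0],
    [[0,0,0],0],
    [[0,0,0],0],
  ],
)

```text
t: 28.5
eef_pos: [0.567, -0.2256, 0.1235]
ee_rot: [0.0, 0.613, 0.79, 0.0]
ft_force: [0.6, -0.0, -3.8]
grip_width: 0.324
finger_force: 79.8
```

Call:
drive_tool(
  commands=[
    [[0,0,0.02],0],
    [[0,0,0.02],0],
    [[0,0,0],0],
    [[0,0,0],0],
  ],
)

```text
t: 28.83
eef_pos: [0.5672, -0.2256, 0.1231]
ee_rot: [0.0, 0.613, 0.79, 0.0]
ft_force: [-3.1, 0.8, 7.1]
grip_width: 0.318
finger_force: 81.0
```

Call:
drive_tool(
  commands=[
    [[0,0,0],0],
    [[0,0,0],0],
    [[0,0,0],0],
    [[0,0,0],0],
    [[0,0,0],0],
    [[0,0,0],0],
    [[0,0,0],0],
    [[0,0,0],0],
  ],
  claw=1,
)

```text
t: 29.5
eef_pos: [0.5669, -0.2255, 0.1217]
ee_rot: [-0.0, 0.613, 0.79, -0.0]
ft_force: [0.0, 0.1, 0.9]
grip_width: 1.0
finger_force: 0.0
```

Call:
drive_tool(
  commands=[
    [[0,0,-0.3],0],
    [[0,0,-0.6],0],
    [[0,0,-0.8],0],
    [[0,0,-0.8],0],
    [[0,0,-0.8],0],
    [[0,0,-0.6],0],
    [[0,0,-0.3],0],
    [[0,0,0],0],
    [[0,0,0],0],
    [[0,0,0],0],
  ],
)

```text
t: 30.33
eef_pos: [0.5659, -0.2251, 0.288]
ee_rot: [-0.001, 0.613, 0.79, -0.0]
ft_force: [-0.2, -0.2, -0.9]
grip_width: 1.001
finger_force: 0.0
```

Run:
```python
from h import *
s=snap('scene','scene5.png');t=snap('top')
print('pred home',proj(s,[.567,-.228,.1]),proj(t,[.567,-.228,.1]))
for n in('bolt_mid','drift_mid'):
  for k in('scene','top'): print(n,k,[(round(m['p'],2),np.round(m['at'],1).tolist()) for m in r.mark_of(k,n)])
im=s['pixels'].astype(int);R,G,B=im[...,0],im[...,1],im[...,2]
m=((R>100)&(G>75)&(B<50));m[:, :208]=0;m[:,236:]=0;m[:225]=0;m[275:]=0
ys,xs=np.nonzero(m);print('yellow',xs.min(),xs.max(),ys.min(),ys.max(),len(xs)) 
print('expected head top/base',proj(s,[.567,-.228,.150]),proj(s,[.567,-.228,.111]))
a=s['pixels'][130:290,170:370,::-1]; cv2.imwrite('pics/c5.png',cv2.resize(a,None,fx=3.75,fy=3.75,interpolation=cv2.INTER_CUBIC))
print(r.observe()['t'])
```

```text
pred home [221.44655825 260.55517507] [383.75842636 203.8722587 ]
bolt_mid scene [(0.66, [221.3, 259.2])]
bolt_mid top [(0.58, [382.5, 203.7])]
drift_mid scene [(0.71, [292.3, 188.4]), (0.63, [226.4, 238.4])]
drift_mid top [(0.9, [311.8, 244.6]), (0.56, [228.1, 209.5])]
yellow 209 226 243 267 107
expected head top/base [219.83104796 242.30367486] [221.09778222 256.61481899]
30.6333
```

```bash
python3 -c "
from workcell import r
print(r.job_done())"
```

```text
the job is handed in; nothing more can be done
None
```

The holes are in line, the drift is back upright in its rack hole, the bolt is fully home, and the job is handed in at about 31 s. The larger red drift, which stood on its point on the table, was down by the time I had a full view at 9 s; I think it fell before the arm moved, since a colour check near 1.9 s no longer found it, and I left it lying.

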